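# Drop the throttle slides into the pan

### The job

First pull the aluminium pan all the way out from under the chute by its steel pull tab, until it meets its stop. Then swing the gate handle beside the chute a quarter turn over to its open stop so that both chrome throttle slides roll down into the pan, and swing it back until the gate is fully shut. Leave the pan out with both slides lying in it, and do not disturb the loose carburetor parts on the counter.

Things in the scene. Friction and masses are not known exactly. Their poses are not given: they have to be found in the camera images.
- chute_lip (a point): Middle of the steel chute floor's front edge, 105 mm above the counter, on a fixed stand. Stand axes: x from mouth back into the stand, y its left, z up. Chute 52 mm wide, walls 40 mm high (top 145 mm up at the lip), rises along +x at 22 degrees for 200 mm. The lip overhangs the closed pan, so the tab is reached at a slant from the front, tool leaning back. Posts stand 72 mm either side.
- pan (a joint): Slide of the dented aluminium pan (150 x 110 x 45 mm, walls 4 mm, underside 30 mm above the counter): 0 m pushed in, 0.11 m fully out at its stop; it moves along -x of chute_lip. About 3 N of friction.
- pan_tab (a point): Grip point on the pan's steel pull tab, a flat-sided lug 14 mm wide (along y), 26 mm high and 42 mm long along x, sticking out of the pan's front wall along -x. The point is in the middle of its width and height, 12 mm from its free end, 58 mm above the counter. Axes as chute_lip. When the pan is in, the point is 18 mm in front of the lip.
- pan_floor (a point): Middle of the inside floor of the pan, 34 mm above the counter; rim 41 mm higher. Axes as chute_lip. Moves with the pan.
- gate (a joint): Quarter-turn handle of the chute gate: 0 rad shut (paddle across the chute), 1.571 rad open (paddle lifted out of the way). Positive turns about +y of chute_lip, so the knob goes from pointing forward (-x), up and over towards the back. Stiff enough to stay where it is left (0.12 N m).
- gate_hinge (a point): Point on the gate's horizontal pivot axis (along y of chute_lip) in the plane of the handle, 90 mm to the stand's right (-y) of the chute's middle.
- gate_knob (a point): Centre of the knob at the end of the gate handle: a steel cylinder 16 mm in diameter, 22 mm long, its axis along y of chute_lip, 70 mm from gate_hinge. The handle bar between is 10 x 6 mm. Shut, the handle points forward (-x), 8 degrees above level; open, it stands 8 degrees past upright, leaning back (+x).
- slide_a: Chrome carburetor throttle slide, a plain cylinder 22 mm in diameter and 38 mm long, axis along its own y; origin at its centre. Starts lying across the chute against the gate.
- slide_b: The second throttle slide, the same as slide_a, waiting just behind it up the chute.
- float_bowl: Bystander: grey cast float bowl, open cup 48 mm across with two small lugs (70 mm over them), 34 mm high; origin under its centre.
- banjo: Bystander: copper banjo fitting, 26 mm round eye 12 mm thick with a 10 mm stem along its x to 46 mm; origin under the eye.
- nylon_float: Bystander: white nylon twin float, 22 x 46 x 18 mm; origin under its centre.
- choke_plunger: Bystander: chrome choke plunger standing on its 22 mm wide foot, 48 mm high; origin under its centre.
Mind the look-alikes: they are no part of the job. Leave any pink look-alike of the slide_a alone.

How it is judged (in metres and radians):
On the way, in this order (a step that is already met when the one before it is completed fails the run):
1. the pan is pulled out to within 10 mm of its stop (value of joint pan above 0.1 m), for 0.2 s.
2. the gate handle is swung over to open, within 0.2 rad of its stop (value of joint gate above 1.37 rad), for 0.1 s.
At the end, for the whole second after the job is handed in: The pan is out to within 10 mm of its stop, the gate handle is back within 0.15 rad of shut, and both throttle slides lie at rest inside the pan: centres within the walls (72 mm along, 52 mm across from the middle) and less than 36 mm above its floor (value of joint pan above 0.1 m and value of joint gate below 0.15 rad and x of slide_a in the frame of pan_floor between -0.072 and 0.072 m and y of slide_a in the frame of pan_floor between -0.052 and 0.052 m and z of slide_a in the frame of pan_floor between 0 and 0.036 m and linear speed of each of slide_a, slide_b below 0.03 m/s and x of slide_b in the frame of pan_floor between -0.072 and 0.072 m and y of slide_b in the frame of pan_floor between -0.052 and 0.052 m and z of slide_b in the frame of pan_floor between 0 and 0.036 m); the robot touches nothing.
It fails at once if the gate is opened (more than 0.4 rad) while the pan is less than 90 mm out (value of joint gate above 0.4 rad and value of joint pan below 0.09 m).
It fails at once if the float bowl is moved more than 30 mm (distance of float_bowl from where it was at the start of the episode above 0.03 m).
It fails at once if the banjo is moved more than 30 mm (distance of banjo from where it was at the start of the episode above 0.03 m).
It fails at once if the nylon float is moved more than 30 mm (distance of nylon_float from where it was at the start of the episode above 0.03 m).
It fails at once if the choke plunger is moved more than 30 mm (distance of choke_plunger from where it was at the start of the episode above 0.03 m).
It also fails if it takes over 59 s, if anything falls off the work surface, if the arm or the gripper's body presses on something with over 40 N, if the wrist force passes 120 N, or if a joint passes its speed limit or range.

### The arm

A 7-joint arm with a two-finger parallel gripper is mounted at the origin on the work surface. World frame = base frame: x ahead of the robot, y to its left, z up, the work surface at z = 0. Lengths are in mm, angles in rad, forces in N, time in s.
With the tool pointing down it reaches from about 400 to 875 mm from the base axis. Payload 4.4 kg.
Tool frame: the origin (TCP) lies at the very end of the fingers, on their centre line; the grasp point (between the pads) lies 19 mm behind it; z points along the fingers, y is the direction in which the jaws open and shut (so a half turn about z gives the same grasp; the last joint's range is limited). The gripper opens to 85 mm and grips with 20 to 120 N. Pads are 22 mm wide; open, the fingers measure 114 mm over their backs; the gripper's body (76 mm by 85 mm) begins 54 mm behind the grasp point. The pads swing forward as they close: fully open they stand 13 mm farther back than shut.
Start: joints at [1.137, 0.628, 0.038, 1.517, -0.027, 0.996, -0.02], TCP at [233.744, -606.532, 231.313] pointing down, gripper open.
Joint ranges: [-3.06, 3.06], [-0.37, 2.12], [-1.25, 1.32], [0.18, 2.47], [-1.1, 4.24], [0.23, 1.98], [-2.94, 2.94]. Speed limits (rad/s): [2.57, 2.57, 3.14, 3.14, 3.14, 3.14, 3.14].

### API

Orientations are given as [roll, pitch, yaw] about the fixed x, y, z axes, in that order (R = Rz(yaw) Ry(pitch) Rx(roll)).
In Python, from cell import read_state, get_image, calibration, finish_job gives the robot as it stands. The module is installed in compiled form; this text tells all that it offers.
- The arm moves only by the tool apply_moves, never from a script. Its argument "increments" is a list of rows, each an object of numbers: "tx", "ty", "tz": the shift along the world's x, y, z in m; "rx", "ry", "rz": the turn, a rotation vector about the world's x, y, z in units of 5 degrees (1.0 is 5 degrees); "claw": the finger opening in m, from 0 to 0.0854. In form: [{"tx": .., "ty": .., "tz": .., "rx": .., "ry": .., "rz": .., "claw": ..}, ...]. A call has 1 to 12 rows; each row is the pose to reach, as a shift and turn from the pose commanded when the call began; what a row does not reach only later rows make up. A row lasts 1/10 s, in which the tool goes at most 50 mm and 8.59 degrees, less where a joint would pass 70% of its speed; a pose out of reach is approached as far as the arm can. A call with a gripper value outside its range is refused whole. The fingers move at their own pace and stop on an object; the grip force is fixed at half the most. Time passes only in rows, so rows that repeat a pose let the fingers close. It gives the time, the measured TCP pose, the force and the opening at its end, in the units of the state.
- read_state(): the state, without advancing time (a new reading comes with each control period).
- get_image(name): name is "side" or "top"; returns the picture (400x640x3 uint8, red, green, blue); there is no depth.
- calibration(name): a dict with "camera_matrix" (3x3 intrinsics, pixels), "origin" and "attitude" of the camera in the world. Camera axes: x right, y up, looking along -z (the intrinsics and any distortion apply to the point x, -y, -z); pixel columns grow to the right and rows downward; lengths in mm; the calibration is good to about 2 mm. A picture is of the moment at which its call begins. calibration takes no time and is no camera call.
- finish_job(): hands the job in, once; it reports no verdict.
The state is a dict: "clock": time; "qpos": joint angles; "qd": joint speeds; "tau": joint torques, N m; "eef_pos": TCP position; "tool_rot": TCP orientation; "force": force on the tool from outside, world axes, zero at the start; "torque": the same for the moment, N m; "width": finger opening in mm.
Only numpy, scipy, OpenCV 4.12 (cv2) and the standard library are available. Lean on these libraries where they do the work, as an engineer would, in place of code of your own. Each camera call takes 0.05 s, during which the arm holds its last target. There are 200 camera calls.

## Working session

There is one attempt and no reset: what is moved stays moved. The work goes in short steps, Python scripts to look and compute and a tool call to move; the robot and the scene stay as the last step left them, time stands still between calls to the robot, and variables do not carry over. Pictures are saved under pics/ and viewed, about 8 in all and at most 12, crops included, and the job is handed in when it is done.

Besides the shell and the picture viewer there is one more tool, called after "Call:" as name(argument=value, ...) on one line, values as JSON. apply_moves: Moves the arm, as the interface text tells. Its arguments: {"type":"object","properties":{"increments":{"type":"array"}},"required":["increments"]}

```bash
mkdir -p pics; python3 - <<'E'
from cell import *
import cv2,numpy as np
for n in("side","top"):
    im=get_image(n);cv2.imwrite(f"pics/{n}0.png",im[:,:,::-1]);print(n,calibration(n))
print(read_state())
E
```

```text
side {'camera_matrix': array([[482.00681856,   0.        , 318.4273165 ],
       [  0.        , 482.00681856, 208.9044047 ],
       [  0.        ,   0.        ,   1.        ]]), 'origin': array([ 209.88909058, -534.51228255,  543.7581558 ]), 'attitude': array([ 1.08034806, -0.0158576 , -0.52836365])}
top {'camera_matrix': array([[364.83489994,   0.        , 318.64912439],
       [  0.        , 364.83489994, 199.62107045],
       [  0.        ,   0.        ,   1.        ]]), 'origin': array([498.13305635, 121.76899029, 763.02125256]), 'attitude': array([ 0.1278264 ,  0.02632262, -1.57438761])}
{'clock': 0.1, 'qpos': array([ 1.13719241,  0.62923771,  0.03846338,  1.51828267, -0.02698645,
        0.99632389, -0.01998493]), 'qd': array([ 0.00044783, -0.00079289, -0.00065634, -0.00326463, -0.00046864,
        0.00381039,  0.00046316]), 'tau': array([ 3.62332168e-03, -5.64535511e+01,  1.23091813e+00, -1.93972099e+01,
        1.13735773e-02,  5.44714741e-03, -3.96245809e-06]), 'eef_pos': array([ 233.52608212, -605.98554574,  230.4870335 ]), 'tool_rot': array([-3.13985996e+00,  3.94856778e-05,  3.67810998e-01]), 'force': array([ 0.30967279, -0.36126279,  0.73025135]), 'torque': array([-0.01152178, -0.0173761 , -0.04557884]), 'width': 85.4901955407715}
```

View pics/side0.png

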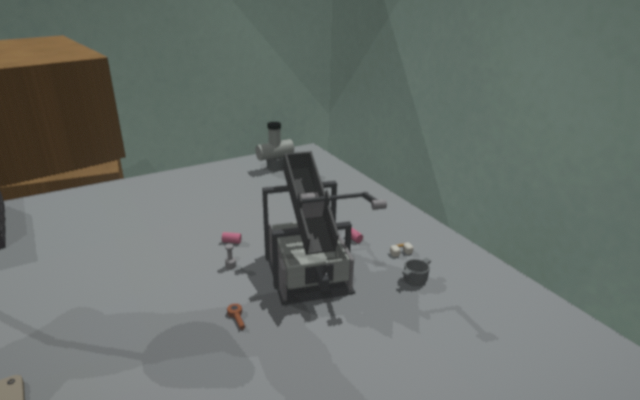

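View pics/top0.png

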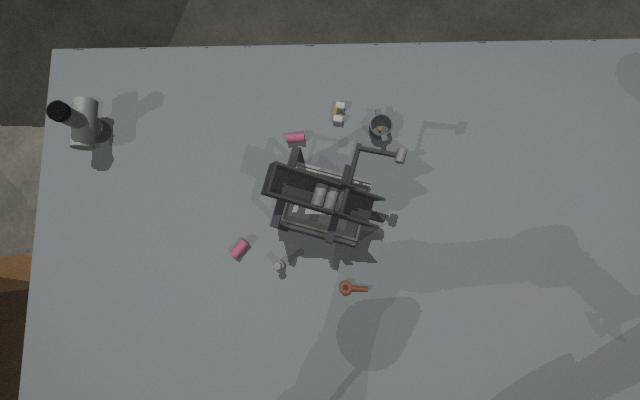

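The chute mouth faces image-right (world -y). The handle and knob are at top-view (358,148) to (401,155). The pink cylinders at top (296,137) and (240,248) are look-alikes and stay untouched. The chrome slides are at about (319,197) and (331,199) in the chute.

```bash
python3 - <<'E'
import cv2
a=cv2.imread("pics/top0.png")[90:310,230:430];b=cv2.imread("pics/side0.png")[140:310,215:435]
a=cv2.convertScaleAbs(cv2.resize(a,None,fx=2.7,fy=2.7,interpolation=2),alpha=1.6);b=cv2.convertScaleAbs(cv2.resize(b,None,fx=3.5,fy=3.5,interpolation=2),alpha=1.6)
cv2.imwrite("pics/topc.png",a);cv2.imwrite("pics/sidec.png",b)
E
```

```text
(no output)
```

View pics/topc.png

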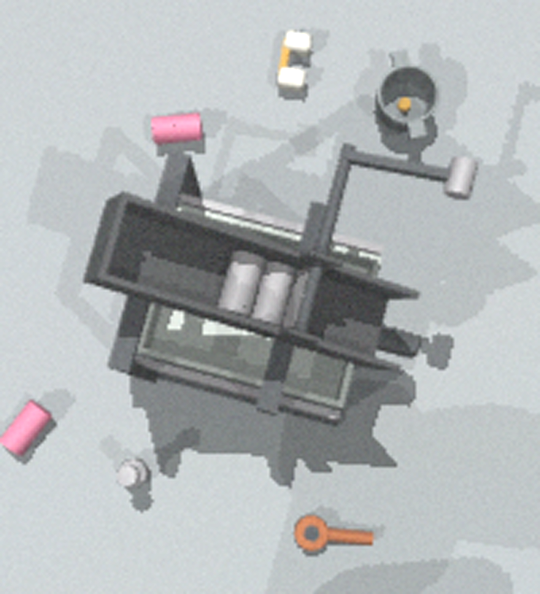

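View pics/sidec.png

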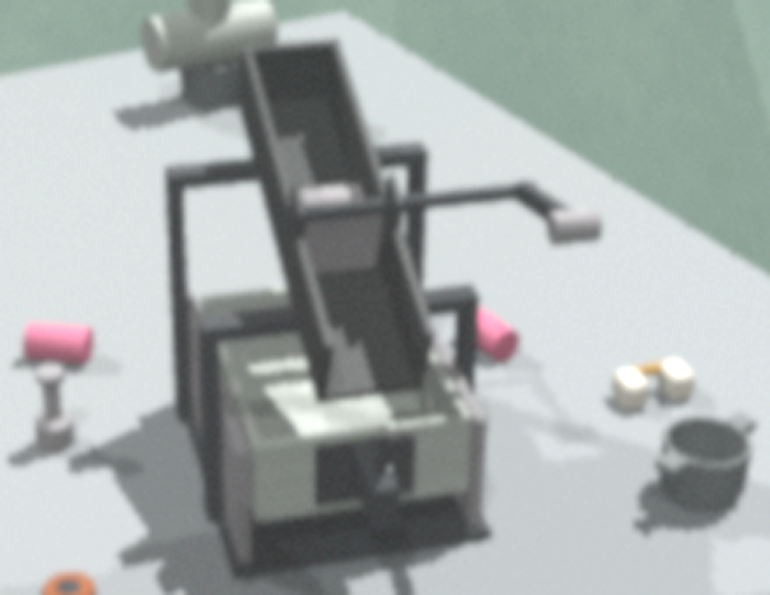

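Top crop: wall tips at the lip are at (418,294) and (402,372), the knob at (460,177), the handle corner at (348,155), and the tab end at about (415,345). Side crop: knob (575,225), handle corner (525,190), tab (387,485).

```bash
cat > h.py <<'E'
from cell import *
import numpy as np,cv2
from scipy.spatial.transform import Rotation as Ro
def ray(n,u,v):
    c=calibration(n);d=np.linalg.inv(c["camera_matrix"])@[u,v,1]
    d=Ro.from_euler("xyz",c["attitude"]).apply([d[0],-d[1],-d[2]])
    return c["origin"],d/np.linalg.norm(d)
def plane(n,u,v,z):
    o,d=ray(n,u,v);return o+d*(z-o[2])/d[2]
def tri(p,q):
    (a,d),(b,e)=ray("top",*p),ray("side",*q)
    s=np.linalg.lstsq(np.stack([d,-e],1),b-a,rcond=None)[0]
    P,Q=a+s[0]*d,b+s[1]*e;return (P+Q)/2,np.linalg.norm(P-Q)
def proj(n,P):
    c=calibration(n);p=Ro.from_euler("xyz",c["attitude"]).inv().apply(np.array(P)-c["origin"])
    q=c["camera_matrix"]@[p[0],-p[1],-p[2]];return q[:2]/q[2]
E
cat > m.py <<'E'
from h import *
T=lambda x,y:(230+x/2.7-.3,90+y/2.7-.3)
S=lambda x,y:(215+x/3.5-.35,140+y/3.5-.35)
np.set_printoptions(precision=1,suppress=True)
for n,p,z in [("tipR",(418,294),145),("tipL",(402,372),145),("bR",(122,195),220),("bL",(88,282),220),("lipR",(387,318),105),("lipL",(376,352),105),("tabend",(420,344),60)]:
    print(n,plane("top",*T(*p),z))
for n,p,z in [("tipL",(328,395),145),("tipR",(430,390),145),("panL",(245,440),75),("panR",(470,415),75),("bR",(338,42),220),("bL",(245,50),220),("tab",(387,490),58)]:
    print("side",n,plane("side",*S(*p),z))
print("knob",tri(T(460,177),S(575,225)),"corner",tri(T(348,155),S(527,190)))
for n,p in [("bowl",(407,95)),("float",(293,60)),("plunger",(132,472)),("banjo",(312,534)),("banjo stem",(372,538))]:print(n,plane("top",*T(*p),20))
E
python3 m.py
```

```text
tipR [578.6  25.7 145. ]
tipL [529.6  36.9 145. ]
bR [626.5 202.4 220. ]
bL [576.9 220.9 220. ]
lipR [567.8  40.5 105. ]
lipL [545.1  48.4 105. ]
tabend [553.8  12.   60. ]
side tipL [508.5  -5.5 145. ]
side tipR [549.  -23.3 145. ]
side panL [506.6  72.4  75. ]
side panR [613.8  37.7  75. ]
side bR [620.7 185.4 220. ]
side bL [572.7 198.1 220. ]
side tab [558.1  24.1  58. ]
knob (array([643.3,   5.5, 188.5]), np.float64(0.986011511133724)) corner (array([662.2,  70. , 173.7]), np.float64(2.414015872928345))
bowl [751.1  10.6  20. ]
float [780.6  98.9  20. ]
plunger [462.5 222.2  20. ]
banjo [417.2  88.7  20. ]
banjo stem [414.3  44.7  20. ]
```

```bash
cat > t.py <<'E'
from h import *
np.set_printoptions(precision=3,suppress=True)
yaw=np.radians(75);xs=np.array([np.cos(yaw),np.sin(yaw),0]);ys=np.array([-xs[1],xs[0],0])
def goal(tab,th,back):  # tool TCP & orientation for gripping at point tab with tilt th
    R=Ro.from_rotvec(-ys*np.radians(th))*Ro.from_matrix(np.stack([np.cross(-ys,[0,0,-1.]),-ys,[0,0,-1]],1))
    return R, np.array(tab)+(19-back)*R.apply([0,0,1])
def delta(R,p):
    s=read_state();R0=Ro.from_euler("xyz",s["tool_rot"])
    return np.round((p-s["eef_pos"])/1000,4),(R*R0.inv()).as_rotvec(degrees=True)/5
E
python3 - <<'E'
from t import *
S=lambda x,y:(215+x/3.5-.35,140+y/3.5-.35)
print("side lip",plane("side",*S(328,395),105),plane("side",*S(428,390),105))
for th in(45,50):
  R,p=goal([554,26,58],th,100);print(th,R.apply([0,0,1]),p,delta(R,p),"at tab",goal([554,26,58],th,0)[1])
E
```

```text
side lip [538.496  47.614 105.   ] [582.183  28.433 105.   ]
45 [ 0.183  0.683 -0.707] [539.176 -29.324 115.276] (array([ 0.306,  0.577, -0.115]), array([ 6.922, -6.25 , 10.201])) at tab [557.477  38.977  44.565]
50 [ 0.198  0.74  -0.643] [537.94  -33.935 110.066] (array([ 0.304,  0.572, -0.12 ]), array([ 7.689, -6.94 , 10.063])) at tab [557.767  40.059  45.787]
```

Call:
apply_moves(increments=[{"tx": 0.29, "ty": 0.42, "tz": -0.02, "rx": 7.7, "ry": -6.95, "rz": 10.05, "claw": 0.05}, {"tx": 0.29, "ty": 0.42, "tz": -0.02, "rx": 7.7, "ry": -6.95, "rz": 10.05, "claw": 0.05}, {"tx": 0.29, "ty": 0.42, "tz": -0.02, "rx": 7.7, "ry": -6.95, "rz": 10.05, "claw": 0.05}, {"tx": 0.29, "ty": 0.42, "tz": -0.02, "rx": 7.7, "ry": -6.95, "rz": 10.05, "claw": 0.05}, {"tx": 0.29, "ty": 0.42, "tz": -0.02, "rx": 7.7, "ry": -6.95, "rz": 10.05, "claw": 0.05}, {"tx": 0.29, "ty": 0.42, "tz": -0.02, "rx": 7.7, "ry": -6.95, "rz": 10.05, "claw": 0.05}, {"tx": 0.29, "ty": 0.42, "tz": -0.02, "rx": 7.7, "ry": -6.95, "rz": 10.05, "claw": 0.05}, {"tx": 0.29, "ty": 0.42, "tz": -0.02, "rx": 7.7, "ry": -6.95, "rz": 10.05, "claw": 0.05}, {"tx": 0.29, "ty": 0.42, "tz": -0.02, "rx": 7.7, "ry": -6.95, "rz": 10.05, "claw": 0.05}, {"tx": 0.29, "ty": 0.42, "tz": -0.02, "rx": 7.7, "ry": -6.95, "rz": 10.05, "claw": 0.05}, {"tx": 0.29, "ty": 0.42, "tz": -0.02, "rx": 7.7, "ry": -6.95, "rz": 10.05, "claw": 0.05}, {"tx": 0.29, "ty": 0.42, "tz": -0.02, "rx": 7.7, "ry": -6.95, "rz": 10.05, "claw": 0.05}])

```text
clock: 1.3
eef_pos: [524.2, -183.6, 211.5]
tool_rot: [3.141, -0.876, 1.312]
force: [-0.1, -0.7, -0.1]
width: 49.9
```

```bash
python3 - <<'E'
from t import *
s=read_state();print(s["clock"],s["eef_pos"],s["tool_rot"],s["qpos"],s["width"])
print(delta(*goal([554,25,58],50,70)))
E
```

```text
1.3 [ 524.159 -183.625  211.481] [ 3.141 -0.876  1.312] [ 1.07   0.852 -0.591  1.666 -0.438  1.083  0.603] 49.928138421349246
(array([ 0.02 ,  0.171, -0.121]), array([-0.032,  0.014, -0.031]))
```

Pose reached with room in the joints. Moving to 70 mm short of the tab, then a close look.

Call:
apply_moves(increments=[{"tx": 0.01, "ty": 0.09, "tz": -0.12}, {"tx": 0.01, "ty": 0.09, "tz": -0.12}, {"tx": 0.01, "ty": 0.09, "tz": -0.12}, {"tx": 0.02, "ty": 0.171, "tz": -0.121}, {"tx": 0.02, "ty": 0.171, "tz": -0.121}, {"tx": 0.02, "ty": 0.171, "tz": -0.121}])

```text
$.increments[0]: bad value
```

```bash
python3 - <<'E'
from t import *
a=get_image("top")[130:290,300:460,::-1];b=get_image("side")[160:340,260:440,::-1]
o=np.hstack([cv2.resize(a,(400,400),interpolation=2),cv2.resize(b,(400,400),interpolation=2)])
cv2.imwrite("pics/p1.png",cv2.convertScaleAbs(o,alpha=1.7))
s=read_state();print(s["eef_pos"],s["force"],proj("top",s["eef_pos"]),proj("side",s["eef_pos"]))
E
```

```text
[ 523.151 -187.972  210.597] [-0.912 -0.081  0.494] [536.406 228.81 ] [396.237 277.51 ]
```

View pics/p1.png

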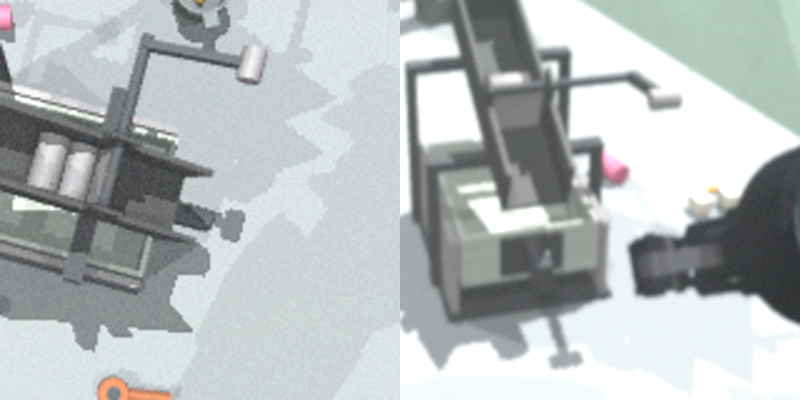

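The knob is unobstructed. The tab end shows at crop (214,218), i.e. top pixel (386,217), which agrees with the earlier estimate. Every row needs all keys.

Call:
apply_moves(increments=[{"tx": 0.01, "ty": 0.09, "tz": -0.12, "rx": 0, "ry": 0, "rz": 0, "claw": 0.05}, {"tx": 0.01, "ty": 0.09, "tz": -0.12, "rx": 0, "ry": 0, "rz": 0, "claw": 0.05}, {"tx": 0.01, "ty": 0.09, "tz": -0.12, "rx": 0, "ry": 0, "rz": 0, "claw": 0.05}, {"tx": 0.0215, "ty": 0.173, "tz": -0.12, "rx": 0, "ry": 0, "rz": 0, "claw": 0.05}, {"tx": 0.0215, "ty": 0.173, "tz": -0.12, "rx": 0, "ry": 0, "rz": 0, "claw": 0.05}, {"tx": 0.0215, "ty": 0.173, "tz": -0.12, "rx": 0, "ry": 0, "rz": 0, "claw": 0.05}, {"tx": 0.0215, "ty": 0.173, "tz": -0.12, "rx": 0, "ry": 0, "rz": 0, "claw": 0.05}])

```text
clock: 2.1
eef_pos: [545.3, -15.4, 90.7]
tool_rot: [3.14, -0.872, 1.306]
force: [0.8, -0.3, -0.2]
width: 49.9
```

```bash
python3 - <<'E'
from t import *
a=get_image("top")[130:290,300:460,::-1];b=get_image("side")[160:340,260:440,::-1]
o=np.hstack([cv2.resize(a,(400,400),interpolation=2),cv2.resize(b,(400,400),interpolation=2)])
cv2.imwrite("pics/p2.png",cv2.convertScaleAbs(o,alpha=1.7))
s=read_state();print(s["eef_pos"],s["tool_rot"],s["force"],proj("top",s["eef_pos"]),proj("side",s["eef_pos"]))
print(delta(*goal([555,25,58],50,0)))
E
```

```text
[545.78  -16.85   90.475] [ 3.139 -0.871  1.304] [ 0.066 -0.846  0.471] [403.733 220.055] [332.383 278.822]
(array([ 0.013,  0.056, -0.045]), array([0.019, 0.012, 0.074]))
```

View pics/p2.png

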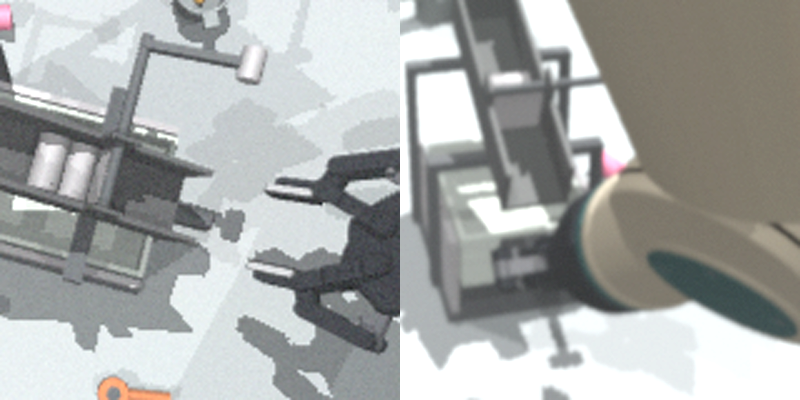

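Fingertips are at crop (268,188) and (250,265). They straddle the tab line to within about 2 mm, so I'm advancing and gripping.

Call:
apply_moves(increments=[{"tx": 0.006, "ty": 0.028, "tz": -0.022, "rx": 0, "ry": 0, "rz": 0, "claw": 0.05}, {"tx": 0.012, "ty": 0.057, "tz": -0.045, "rx": 0, "ry": 0, "rz": 0, "claw": 0.05}, {"tx": 0.012, "ty": 0.057, "tz": -0.045, "rx": 0, "ry": 0, "rz": 0, "claw": 0.05}, {"tx": 0.012, "ty": 0.057, "tz": -0.045, "rx": 0, "ry": 0, "rz": 0, "claw": 0.05}, {"tx": 0.012, "ty": 0.057, "tz": -0.045, "rx": 0, "ry": 0, "rz": 0, "claw": 0.05}])

```text
clock: 2.7
eef_pos: [558.1, 40.9, 46.2]
tool_rot: [3.139, -0.872, 1.306]
force: [-1.2, 0.3, -0.1]
width: 49.8
```

Call:
apply_moves(increments=[{"tx": 0, "ty": 0, "tz": 0, "rx": 0, "ry": 0, "rz": 0, "claw": 0.025}, {"tx": 0, "ty": 0, "tz": 0, "rx": 0, "ry": 0, "rz": 0, "claw": 0.025}, {"tx": 0, "ty": 0, "tz": 0, "rx": 0, "ry": 0, "rz": 0, "claw": 0.01}, {"tx": 0, "ty": 0, "tz": 0, "rx": 0, "ry": 0, "rz": 0, "claw": 0.0}, {"tx": 0, "ty": 0, "tz": 0, "rx": 0, "ry": 0, "rz": 0, "claw": 0.0}, {"tx": 0, "ty": 0, "tz": 0, "rx": 0, "ry": 0, "rz": 0, "claw": 0.0}])

```text
clock: 3.3
eef_pos: [559.2, 42.2, 46.7]
tool_rot: [3.136, -0.873, 1.308]
force: [3.8, -4.2, 4.8]
width: 13.2
```

Gripped at a width of 13.2 mm. Pulling along -x of the stand.

Call:
apply_moves(increments=[{"tx": -0.004, "ty": -0.015, "tz": 0, "rx": 0, "ry": 0, "rz": 0, "claw": 0.0}, {"tx": -0.008, "ty": -0.029, "tz": 0, "rx": 0, "ry": 0, "rz": 0, "claw": 0.0}, {"tx": -0.012, "ty": -0.044, "tz": 0, "rx": 0, "ry": 0, "rz": 0, "claw": 0.0}, {"tx": -0.016, "ty": -0.058, "tz": 0, "rx": 0, "ry": 0, "rz": 0, "claw": 0.0}, {"tx": -0.019, "ty": -0.072, "tz": 0, "rx": 0, "ry": 0, "rz": 0, "claw": 0.0}, {"tx": -0.023, "ty": -0.087, "tz": 0, "rx": 0, "ry": 0, "rz": 0, "claw": 0.0}, {"tx": -0.025, "ty": -0.095, "tz": 0, "rx": 0, "ry": 0, "rz": 0, "claw": 0.0}, {"tx": -0.027, "ty": -0.1, "tz": 0, "rx": 0, "ry": 0, "rz": 0, "claw": 0.0}, {"tx": -0.027, "ty": -0.1, "tz": 0, "rx": 0, "ry": 0, "rz": 0, "claw": 0.0}])

```text
clock: 4.2
eef_pos: [531.7, -57.7, 46.7]
tool_rot: [3.137, -0.873, 1.308]
force: [3.0, -3.4, 4.5]
width: 13.3
```

Call:
apply_moves(increments=[{"tx": -0.001, "ty": -0.004, "tz": 0, "rx": 0, "ry": 0, "rz": 0, "claw": 0.0}, {"tx": -0.002, "ty": -0.007, "tz": 0, "rx": 0, "ry": 0, "rz": 0, "claw": 0.0}, {"tx": -0.002, "ty": -0.007, "tz": 0, "rx": 0, "ry": 0, "rz": 0, "claw": 0.0}, {"tx": -0.002, "ty": -0.007, "tz": 0, "rx": 0, "ry": 0, "rz": 0, "claw": 0.0}])

```text
clock: 4.6
eef_pos: [530.6, -61.7, 46.8]
tool_rot: [3.137, -0.876, 1.31]
force: [11.5, 8.7, -5.9]
width: 13.1
```

The force rose at the stop after about 108 mm. Releasing and backing out.

Call:
apply_moves(increments=[{"tx": 0, "ty": 0.002, "tz": 0, "rx": 0, "ry": 0, "rz": 0, "claw": 0.0}, {"tx": 0, "ty": 0.001, "tz": 0, "rx": 0, "ry": 0, "rz": 0, "claw": 0.05}, {"tx": 0, "ty": 0.001, "tz": 0, "rx": 0, "ry": 0, "rz": 0, "claw": 0.05}, {"tx": 0, "ty": 0.001, "tz": 0, "rx": 0, "ry": 0, "rz": 0, "claw": 0.05}, {"tx": 0, "ty": 0.001, "tz": 0, "rx": 0, "ry": 0, "rz": 0, "claw": 0.05}, {"tx": -0.005, "ty": -0.02, "tz": 0.018, "rx": 0, "ry": 0, "rz": 0, "claw": 0.05}, {"tx": -0.01, "ty": -0.04, "tz": 0.034, "rx": 0, "ry": 0, "rz": 0, "claw": 0.05}, {"tx": -0.02, "ty": -0.074, "tz": 0.064, "rx": 0, "ry": 0, "rz": 0, "claw": 0.05}, {"tx": -0.02, "ty": -0.074, "tz": 0.064, "rx": 0, "ry": 0, "rz": 0, "claw": 0.05}, {"tx": -0.02, "ty": -0.074, "tz": 0.15, "rx": 0, "ry": 0, "rz": 0, "claw": 0.05}, {"tx": -0.02, "ty": -0.074, "tz": 0.2, "rx": 0, "ry": 0, "rz": 0, "claw": 0.05}, {"tx": -0.02, "ty": -0.074, "tz": 0.2, "rx": 0, "ry": 0, "rz": 0, "claw": 0.05}])

```text
clock: 5.8
eef_pos: [508.3, -136.6, 248.6]
tool_rot: [3.14, -0.875, 1.309]
force: [0.6, 0.2, -0.2]
width: 49.9
```

```bash
python3 - <<'E'
from t import *
a=get_image("top")[130:290,300:460,::-1];b=get_image("side")[160:340,260:440,::-1]
o=np.hstack([cv2.resize(a,(400,400),interpolation=2),cv2.resize(b,(400,400),interpolation=2)])
cv2.imwrite("pics/p3.png",cv2.convertScaleAbs(o,alpha=1.7))
s=read_state();print(s["eef_pos"],s["tool_rot"],s["force"],s["qpos"])
E
```

```text
[ 510.007 -137.106  250.558] [ 3.13  -0.872  1.317] [ 0.924 -0.064 -0.422] [ 1.071  0.751 -0.629  1.773 -0.494  1.04   0.59 ]
```

View pics/p3.png

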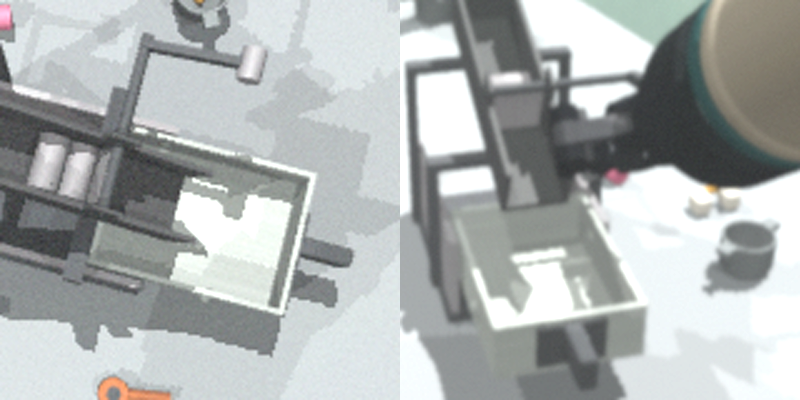

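The pan is out: front wall at top-crop (315,175) to (283,312), tab beyond it. The knob is unmoved at crop (252,63). I'll grip the knob by its end faces in this same slanted orientation, so it can pivot between the pads along the arc.

```bash
python3 - <<'E'
from t import *
T=lambda x,y:(230+x/2.7-.3,90+y/2.7-.3)
S=lambda x,y:(215+x/3.5-.35,140+y/3.5-.35)
print("post top",tri(T(317,205),S(470,293)))
k=[643.3,5.5,188.5]
for b in(60,0):
    R,p=goal(k,50,b);print(b,p,*delta(R,p))
E
```

```text
post top (array([643.996,  86.57 , 111.8  ]), np.float64(0.24758043255203238))
60 [635.171 -24.838 214.854] [ 0.125  0.112 -0.036] [0.029 0.084 0.011]
0 [647.067  19.559 176.287] [ 0.137  0.157 -0.074] [0.029 0.084 0.011]
```

Call:
apply_moves(increments=[{"tx": 0.125, "ty": 0.03, "tz": 0.0, "rx": 0, "ry": 0.08, "rz": 0, "claw": 0.045}, {"tx": 0.125, "ty": 0.03, "tz": 0.0, "rx": 0, "ry": 0.08, "rz": 0, "claw": 0.045}, {"tx": 0.125, "ty": 0.03, "tz": 0.0, "rx": 0, "ry": 0.08, "rz": 0, "claw": 0.045}, {"tx": 0.125, "ty": 0.03, "tz": 0.0, "rx": 0, "ry": 0.08, "rz": 0, "claw": 0.045}, {"tx": 0.127, "ty": 0.112, "tz": -0.036, "rx": 0, "ry": 0.08, "rz": 0, "claw": 0.045}, {"tx": 0.127, "ty": 0.112, "tz": -0.036, "rx": 0, "ry": 0.08, "rz": 0, "claw": 0.045}, {"tx": 0.127, "ty": 0.112, "tz": -0.036, "rx": 0, "ry": 0.08, "rz": 0, "claw": 0.045}, {"tx": 0.127, "ty": 0.112, "tz": -0.036, "rx": 0, "ry": 0.08, "rz": 0, "claw": 0.045}])

```text
clock: 6.7
eef_pos: [633.8, -24.8, 209.0]
tool_rot: [-3.128, -0.872, 1.298]
force: [-0.2, -0.6, 0.3]
width: 45.5
```

```bash
python3 - <<'E'
from t import *
a=get_image("top")[100:240,320:460,::-1];b=get_image("side")[140:280,300:440,::-1]
o=np.hstack([cv2.resize(a,(400,400),interpolation=2),cv2.resize(b,(400,400),interpolation=2)])
cv2.imwrite("pics/p4.png",cv2.convertScaleAbs(o,alpha=1.7))
s=read_state();print(s["eef_pos"],s["tool_rot"],s["force"],s["qpos"],proj("top",s["eef_pos"]))
print(delta(*goal([643.3,5.5,188.5],50,0)))
E
```

```text
[635.195 -27.423 209.582] [-3.132 -0.871  1.297] [-0.072  0.113  0.137] [ 0.789  0.863 -0.634  1.669 -0.541  0.862  0.444] [424.529 156.516]
(array([ 0.012,  0.047, -0.033]), array([ 0.002, -0.075,  0.051]))
```

View pics/p4.png

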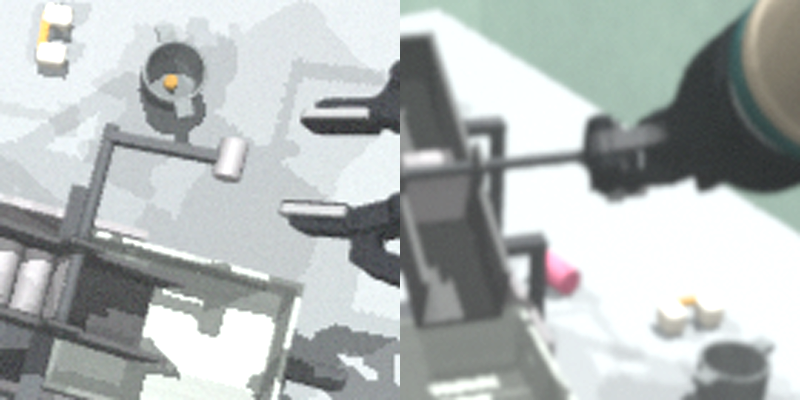

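The fingertips at crop (303,118) and (282,210) are in line for the knob at (231,158), and the bowl is well clear. Advancing and closing.

Call:
apply_moves(increments=[{"tx": 0.006, "ty": 0.023, "tz": -0.017, "rx": 0, "ry": 0, "rz": 0, "claw": 0.045}, {"tx": 0.012, "ty": 0.046, "tz": -0.034, "rx": 0, "ry": 0, "rz": 0, "claw": 0.045}, {"tx": 0.012, "ty": 0.046, "tz": -0.034, "rx": 0, "ry": 0, "rz": 0, "claw": 0.045}, {"tx": 0.012, "ty": 0.046, "tz": -0.034, "rx": 0, "ry": 0, "rz": 0, "claw": 0.045}])

```text
clock: 7.2
eef_pos: [647.5, 19.1, 176.0]
tool_rot: [-3.132, -0.872, 1.298]
force: [0.6, -0.5, -0.2]
width: 44.8
```

Call:
apply_moves(increments=[{"tx": 0, "ty": 0, "tz": 0, "rx": 0, "ry": 0, "rz": 0, "claw": 0.03}, {"tx": 0, "ty": 0, "tz": 0, "rx": 0, "ry": 0, "rz": 0, "claw": 0.015}, {"tx": 0, "ty": 0, "tz": 0, "rx": 0, "ry": 0, "rz": 0, "claw": 0.01}, {"tx": 0, "ty": 0, "tz": 0, "rx": 0, "ry": 0, "rz": 0, "claw": 0.01}, {"tx": 0, "ty": 0, "tz": 0, "rx": 0, "ry": 0, "rz": 0, "claw": 0.01}])

```text
clock: 7.7
eef_pos: [646.0, 18.5, 176.2]
tool_rot: [-3.131, -0.871, 1.298]
force: [-4.9, -3.2, 1.6]
width: 20.8
```

Knob gripped (20.8 mm against a 22 mm length). First half of the arc.

Call:
apply_moves(increments=[{"tx": 0.0003, "ty": 0.0012, "tz": 0.006, "rx": 0, "ry": 0, "rz": 0, "claw": 0.01}, {"tx": 0.0007, "ty": 0.0026, "tz": 0.0119, "rx": 0, "ry": 0, "rz": 0, "claw": 0.01}, {"tx": 0.0013, "ty": 0.005, "tz": 0.0175, "rx": 0, "ry": 0, "rz": 0, "claw": 0.01}, {"tx": 0.0019, "ty": 0.0073, "tz": 0.0231, "rx": 0, "ry": 0, "rz": 0, "claw": 0.01}, {"tx": 0.0028, "ty": 0.0105, "tz": 0.0282, "rx": 0, "ry": 0, "rz": 0, "claw": 0.01}, {"tx": 0.0037, "ty": 0.0137, "tz": 0.0334, "rx": 0, "ry": 0, "rz": 0, "claw": 0.01}, {"tx": 0.0058, "ty": 0.0217, "tz": 0.0423, "rx": 0, "ry": 0, "rz": 0, "claw": 0.01}])

```text
clock: 8.4
eef_pos: [652.1, 40.9, 217.4]
tool_rot: [-3.129, -0.87, 1.297]
force: [-3.5, -1.0, -10.4]
width: 20.8
```

Call:
apply_moves(increments=[{"tx": 0.0013, "ty": 0.0047, "tz": 0.0038, "rx": 0, "ry": 0, "rz": 0, "claw": 0.01}, {"tx": 0.0025, "ty": 0.0094, "tz": 0.0073, "rx": 0, "ry": 0, "rz": 0, "claw": 0.01}, {"tx": 0.0039, "ty": 0.0147, "tz": 0.0103, "rx": 0, "ry": 0, "rz": 0, "claw": 0.01}, {"tx": 0.0053, "ty": 0.02, "tz": 0.0129, "rx": 0, "ry": 0, "rz": 0, "claw": 0.01}, {"tx": 0.0068, "ty": 0.0256, "tz": 0.0148, "rx": 0, "ry": 0, "rz": 0, "claw": 0.01}, {"tx": 0.0084, "ty": 0.0312, "tz": 0.0164, "rx": 0, "ry": 0, "rz": 0, "claw": 0.01}, {"tx": 0.01, "ty": 0.037, "tz": 0.0173, "rx": 0, "ry": 0, "rz": 0, "claw": 0.01}, {"tx": 0.0115, "ty": 0.0429, "tz": 0.0179, "rx": 0, "ry": 0, "rz": 0, "claw": 0.01}, {"tx": 0.014, "ty": 0.0524, "tz": 0.0176, "rx": 0, "ry": 0, "rz": 0, "claw": 0.01}, {"tx": 0.014, "ty": 0.0524, "tz": 0.0176, "rx": 0, "ry": 0, "rz": 0, "claw": 0.01}, {"tx": 0.014, "ty": 0.0524, "tz": 0.0176, "rx": 0, "ry": 0, "rz": 0, "claw": 0.01}])

```text
clock: 9.5
eef_pos: [667.2, 95.9, 238.0]
tool_rot: [-3.133, -0.875, 1.302]
force: [-4.3, -0.5, 0.5]
width: 20.6
```

```bash
python3 - <<'E'
from t import *
a=get_image("top")[110:270,290:450,::-1];b=get_image("side")[140:340,240:440,::-1]
o=np.hstack([cv2.resize(a,(400,400),interpolation=2),cv2.resize(b,(400,400),interpolation=2)])
cv2.imwrite("pics/p5.png",cv2.convertScaleAbs(o,alpha=1.7))
s=read_state();print(s["eef_pos"],s["force"],s["width"])
E
```

```text
[667.18   95.769 237.935] [-4.788 -1.396  2.54 ] 20.642512296397502
```

View pics/p5.png

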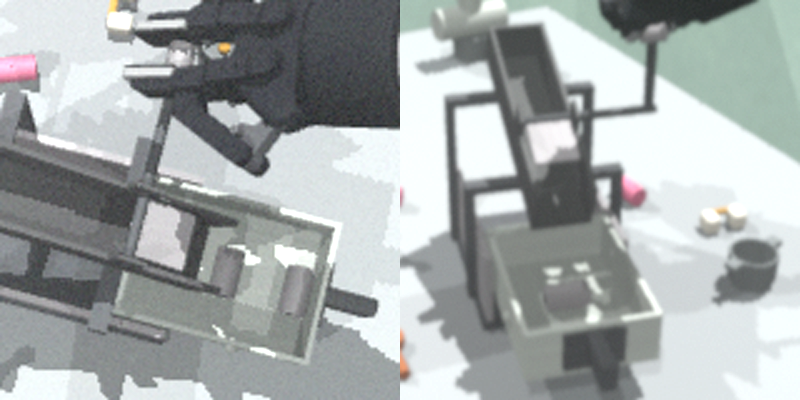

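The gate is open: handle upright in the side crop at (650,30)–(650,108), and both slides lie in the pan at top-crop (228,270) and (297,290). Swinging back.

Call:
apply_moves(increments=[{"tx": -0.0025, "ty": -0.0095, "tz": 0.0003, "rx": 0, "ry": 0, "rz": 0, "claw": 0.01}, {"tx": -0.0057, "ty": -0.0212, "tz": -0.0012, "rx": 0, "ry": 0, "rz": 0, "claw": 0.01}, {"tx": -0.0087, "ty": -0.0325, "tz": -0.0047, "rx": 0, "ry": 0, "rz": 0, "claw": 0.01}, {"tx": -0.0115, "ty": -0.043, "tz": -0.0103, "rx": 0, "ry": 0, "rz": 0, "claw": 0.01}, {"tx": -0.014, "ty": -0.0524, "tz": -0.0176, "rx": 0, "ry": 0, "rz": 0, "claw": 0.01}, {"tx": -0.0162, "ty": -0.0604, "tz": -0.0266, "rx": 0, "ry": 0, "rz": 0, "claw": 0.01}, {"tx": -0.0179, "ty": -0.0668, "tz": -0.0368, "rx": 0, "ry": 0, "rz": 0, "claw": 0.01}, {"tx": -0.0192, "ty": -0.0715, "tz": -0.048, "rx": 0, "ry": 0, "rz": 0, "claw": 0.01}, {"tx": -0.0198, "ty": -0.0741, "tz": -0.0599, "rx": 0, "ry": 0, "rz": 0, "claw": 0.01}, {"tx": -0.0198, "ty": -0.0741, "tz": -0.062, "rx": 0, "ry": 0, "rz": 0, "claw": 0.01}, {"tx": -0.0198, "ty": -0.0741, "tz": -0.062, "rx": 0, "ry": 0, "rz": 0, "claw": 0.01}])

```text
clock: 10.7
eef_pos: [646.3, 19.6, 175.2]
tool_rot: [-3.129, -0.875, 1.296]
force: [-7.4, -4.8, 5.5]
width: 20.7
```

Back to the start height with light stop contact. Releasing and withdrawing along the tool axis.

Call:
apply_moves(increments=[{"tx": 0, "ty": 0, "tz": 0, "rx": 0, "ry": 0, "rz": 0, "claw": 0.045}, {"tx": 0, "ty": 0, "tz": 0, "rx": 0, "ry": 0, "rz": 0, "claw": 0.045}, {"tx": 0, "ty": 0, "tz": 0, "rx": 0, "ry": 0, "rz": 0, "claw": 0.045}, {"tx": 0, "ty": 0, "tz": 0, "rx": 0, "ry": 0, "rz": 0, "claw": 0.045}, {"tx": -0.006, "ty": -0.022, "tz": 0.019, "rx": 0, "ry": 0, "rz": 0, "claw": 0.045}, {"tx": -0.012, "ty": -0.044, "tz": 0.039, "rx": 0, "ry": 0, "rz": 0, "claw": 0.045}, {"tx": -0.02, "ty": -0.074, "tz": 0.064, "rx": 0, "ry": 0, "rz": 0, "claw": 0.045}, {"tx": -0.03, "ty": -0.111, "tz": 0.096, "rx": 0, "ry": 0, "rz": 0, "claw": 0.045}, {"tx": -0.04, "ty": -0.148, "tz": 0.128, "rx": 0, "ry": 0, "rz": 0, "claw": 0.045}, {"tx": -0.04, "ty": -0.2, "tz": 0.128, "rx": 0, "ry": 0, "rz": 0, "claw": 0.045}, {"tx": -0.04, "ty": -0.25, "tz": 0.128, "rx": 0, "ry": 0, "rz": 0, "claw": 0.045}, {"tx": -0.04, "ty": -0.25, "tz": 0.128, "rx": 0, "ry": 0, "rz": 0, "claw": 0.045}])

```text
clock: 11.9
eef_pos: [607.1, -239.3, 299.7]
tool_rot: [-3.134, -0.866, 1.289]
force: [0.4, -0.4, -1.0]
width: 45.0
```

```bash
python3 - <<'E'
from t import *
ta=get_image("top")[:,:,::-1];sb=get_image("side")[:,:,::-1]
a=ta[100:300,230:430];b=sb[140:340,220:420]
o=np.hstack([cv2.resize(a,(400,400),interpolation=2),cv2.resize(b,(400,400),interpolation=2)])
cv2.imwrite("pics/p6.png",cv2.convertScaleAbs(o,alpha=1.7))
s=read_state();print(s["clock"],s["eef_pos"],s["force"],s["width"])
T=lambda x,y:(230+x/2,100+y/2)
E
```

```text
12.0 [ 607.246 -231.346  301.481] [-0.118  1.06  -1.223] 45.02343962366337
```

View pics/p6.png

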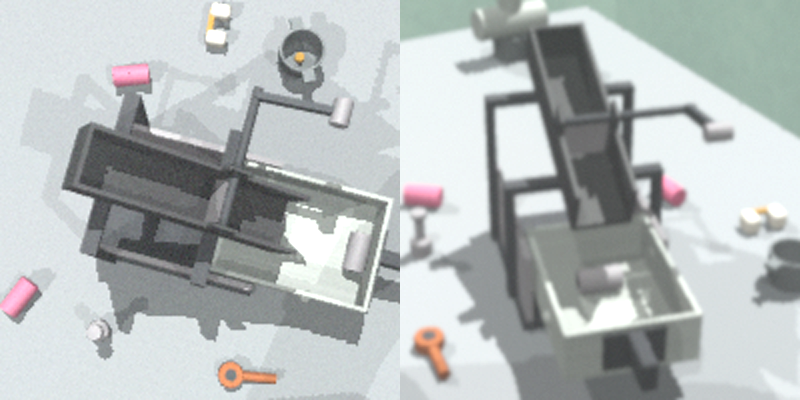

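The gate is shut with the knob back at its start pixels (top 401,155; side 379,205). One slide shows at the pan's front, top-crop (357,250). A slide also shows in the side view at (600,278), so I'll check by ray whether it is the second one rolled back under the lip.

```bash
python3 - <<'E'
from t import *
lip=np.array([558,41,0]);fl=lip-xs*(18+110-12-12+0)  # rough
tab=lip-xs*18-xs*110; front=tab+xs*30; mid=front+xs*75   # outer front wall, pan middle
for n,u,v in(("top",408.5,225),("side",320,279)):
    P=plane(n,u,v,45);d=P-mid;print(n,P,"in pan x,y:",d@xs,d@ys)
    print(" other view px", proj("side" if n=="top" else "top",P))
for i in range(2):
    sb=get_image("side")[:,:,::-1];ta=get_image("top")[:,:,::-1]
a=ta[180:260,330:430];b=sb[240:340,270:390]
o=np.hstack([cv2.resize(a,(400,320),interpolation=2),cv2.resize(b,(384,320),interpolation=2)])
cv2.imwrite("pics/p7.png",cv2.convertScaleAbs(o,alpha=1.9,beta=20))
E
```

```text
top [539.277 -35.167  45.   ] in pan x,y: -55.4176194546532 -1.627990810283065
 other view px [334.131 309.493]
side [560.49  45.04  45.  ] in pan x,y: 27.546555200420936 -1.3593272255218085
 other view px [367.119 214.421]
```

View pics/p7.png

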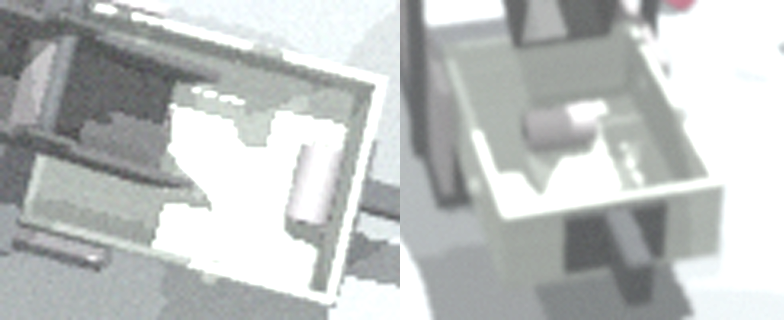

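There are two distinct slides inside the pan: one at x ≈ -55 mm and one at x ≈ +27 mm under the lip. I'll let them settle and check that they're still.

Call:
apply_moves(increments=[{"tx": 0, "ty": 0, "tz": 0, "rx": 0, "ry": 0, "rz": 0, "claw": 0.045}, {"tx": 0, "ty": 0, "tz": 0, "rx": 0, "ry": 0, "rz": 0, "claw": 0.045}, {"tx": 0, "ty": 0, "tz": 0, "rx": 0, "ry": 0, "rz": 0, "claw": 0.045}, {"tx": 0, "ty": 0, "tz": 0, "rx": 0, "ry": 0, "rz": 0, "claw": 0.045}, {"tx": 0, "ty": 0, "tz": 0, "rx": 0, "ry": 0, "rz": 0, "claw": 0.045}, {"tx": 0, "ty": 0, "tz": 0, "rx": 0, "ry": 0, "rz": 0, "claw": 0.045}, {"tx": 0, "ty": 0, "tz": 0, "rx": 0, "ry": 0, "rz": 0, "claw": 0.045}, {"tx": 0, "ty": 0, "tz": 0, "rx": 0, "ry": 0, "rz": 0, "claw": 0.045}, {"tx": 0, "ty": 0, "tz": 0, "rx": 0, "ry": 0, "rz": 0, "claw": 0.045}, {"tx": 0, "ty": 0, "tz": 0, "rx": 0, "ry": 0, "rz": 0, "claw": 0.045}])

```text
clock: 13.2
eef_pos: [607.2, -229.5, 302.2]
tool_rot: [-3.132, -0.872, 1.3]
force: [-0.0, -0.5, -0.4]
width: 45.2
```

```bash
python3 - <<'E'
from t import *
def g(n): 
    a=get_image(n).astype(float)
    return a
r={n:g(n) for n in("top","side")}
for i in range(16): g("top")
q={n:g(n) for n in("top","side")}
for n,(y0,y1,x0,x1) in(("top",(180,260,330,430)),("side",(240,340,270,390))):
    d=cv2.GaussianBlur(np.abs(cv2.GaussianBlur(q[n]-r[n],(5,5),0)).max(2),(3,3),0)[y0:y1,x0:x1]
    print(n,d.max(),d.mean(),np.unravel_index(d.argmax(),d.shape))
    old=cv2.imread(f"pics/{n}0.png")[:,:,::-1].astype(float)
b=q["side"][240:340,270:390,::-1];a=q["top"][180:260,330:430,::-1]
cv2.imwrite("pics/p8.png",cv2.convertScaleAbs(np.hstack([cv2.resize(a,(400,320)),cv2.resize(b,(384,320))]),alpha=1.9,beta=20))
E
```

```text
top 3.30859375 0.8789353637695313 (np.int64(16), np.int64(1))
side 1.006591796875 0.3099307454427083 (np.int64(39), np.int64(70))
```

View pics/p8.png

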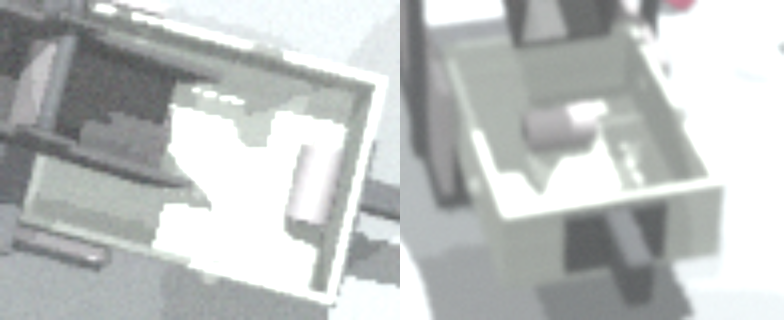

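Nothing moved over 0.9 s: the slides are still at the same pixels, the pan is out and the robot is clear. Handing in.

```bash
python3 -c "
from cell import *
print(finish_job())"
```

```text
the job is handed in; nothing more can be done
None
```

The job is handed in after about 14 s of robot time; no verdict was reported.

- **Pan:** I pulled it out by its tab about 108 mm, measured by tool travel, until the force rose at the stop. That is just short of the nominal 110 mm but inside the 10 mm tolerance.
- **Gate:** I gripped the knob by its end faces, swung it over about 90° to open, then swung it back and let go. The knob returned to its starting pixels within about 1 px in both views.
- **Slides:** Both lie in the pan, at about x = -55 mm and x = +27 mm from its middle, both near y = -1.5 mm. They did not move over the last 0.9 s of pictures. Each position comes from one camera only, because the front wall hides one slide in the side view and the chute lip hides the other in the top view.
- **Bystanders:** By eye, the loose parts and pink look-alikes look unmoved; I did not measure their positions again at the end.
- **Robot:** The arm ended clear, with near-zero force on the tool.

One move call was refused because rows need every key; nothing moved and I reissued it. I viewed 12 pictures, the most allowed, against about 8 planned.

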